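# Crank up the dosing stand

### The job

Fit the loose crank fully down onto the square shaft of the dosing stand, then wind it clockwise (seen from above) full circles until the lift stops at its top, with the cup right under the funnel. Move the lift by the crank only, leave the crank seated on the shaft, let go, and leave the magenta cup, the red tin and the jar where they stand.

Things in the scene. Friction and masses are not known exactly. Their poses are not given: they have to be found in the camera images.
- crank_hub (a point): Centre, half-way up, of the loose crank's hub: steel block 30 x 30 x 50 mm high, upright on the table, with a square socket in its underside 16 mm wide, 30 mm deep, sides parallel to the hub's. Axes: z up, x along the arm to the knob. The 14 mm wide arm leaves the +x face 9 to 17 mm above this point: hold the hub by its +y and -y faces. Crank about 0.22 kg, mostly hub.
- crank_knob (a point): Centre of the crank's red knob, an upright post 16 mm in diameter, 32 mm high, at the end of the arm, 50 mm from the hub's axis and 35 mm above the hub's centre. It does not spin on the arm.
- shaft_top (a point): Centre of the top end of the stand's upright shaft: first a round pilot 9 mm wide, 6 mm high, below it a 14 mm square, 22 mm high, its upper 2 mm tapered to 12.4. Axes: the stand's (fixed to the table; z up, y towards its lift), NOT the shaft's: the shaft has 45 degrees of easy slack (0.02 N m) either way and starts anywhere in it, so the angle of its flats must be seen from above or felt.
- shaft_collar (a point): Top centre of the round collar, 34 mm wide, at the shaft's foot, 28 mm below its top end. The crank is fully home when its hub rests on it (hub centre then 25 mm above it, 3 mm below the shaft's top). The gearbox below is 92 mm square, its top 8 mm below this point. The lift, column and funnel, up to 0.26 m high, stand 150 to 290 mm from the shaft along the stand's y.
- stand_lift (a joint): Height in m of the aluminium lift platform, holding a white cup, above its lowest place. It rises 0.0314 per clockwise turn of the shaft, once the slack is taken up, to a firm stop at 0.080 (cup right under the funnel). It starts at 0 to 0.016: 2 to 2.8 turns are needed. It stays where it is left. Winding takes about 1 to 3 N at the knob, far more at the stop.
- magenta_cup: Bystander: magenta cup, 100 mm wide, 151 mm high; origin at the centre of its underside.
- red_tin: Bystander: red tin with white lid, 68 mm wide, 66 mm high; origin at the centre of its underside.
- bean_jar: Bystander: glass jar with black lid, 72 mm wide, 110 mm high; origin at the centre of its underside.
Not all that is in view belongs to the job. Of the things shaped like the part that bears crank_hub, the bare steel one is meant.

How it is judged:
On the way, in this order (a step that is already met when the one before it is completed fails the run):
1. the crank is fitted fully home on the square shaft, upright, while the lift is still low (horizontal distance between crank_hub and shaft_top below 0.005 m and z of crank_hub in the frame of shaft_top below 0.001 m and angle between crank_hub's own z axis and vertical below 0.12 rad and value of joint stand_lift below 0.03 m), for 0.2 s.
2. the seated crank has wound the lift more than half-way up (horizontal distance between crank_hub and shaft_top below 0.005 m and z of crank_hub in the frame of shaft_top below 0.001 m and angle between crank_hub's own z axis and vertical below 0.12 rad and value of joint stand_lift above 0.05 m), for 0.05 s.
At the end, for the whole second after the job is handed in: the lift is at its top stop (within 3 mm: joint above 0.077 m) and the crank is left at rest on the shaft, fully home (hub centre within 5 mm of the shaft's axis and no more than 1 mm above the shaft's top end, which is 4 mm above its home place, tilted less than 0.12 rad) (horizontal distance between crank_hub and shaft_top below 0.005 m and z of crank_hub in the frame of shaft_top below 0.001 m and angle between crank_hub's own z axis and vertical below 0.12 rad and value of joint stand_lift above 0.077 m and linear speed of crank below 0.02 m/s); the robot touches nothing.
It fails at once if the lift or its cup is pushed or pulled by the robot (more than 2 N) (contact force between any of the arm, the fingers and stand_lift above 2 N).
It fails at once if the magenta cup, red tin or jar is moved more than 30 mm (distance of any of magenta_cup, red_tin, bean_jar from where it was at the start of the episode above 0.03 m).
It also fails if it takes over 72 s, if anything falls off the work surface, if the arm or the gripper's body presses on something with over 40 N, if the wrist force passes 120 N, or if a joint passes its speed limit or range.

### The arm

A 6-joint arm with a two-finger parallel gripper is mounted at the origin on the work surface; the furniture and walls round the work are solid. World frame = base frame: x ahead of the robot, y to its left, z up, the work surface at z = 0. Lengths are in m, angles in rad, forces in N, time in s.
With the tool pointing down it reaches from about 0.35 to 0.775 m from the base axis. Payload 5.5 kg.
Tool frame: the origin (TCP) lies at the very end of the fingers, on their centre line; the grasp point (between the pads) lies 19 mm behind it; z points along the fingers, y is the line along which they close (so a half turn about z gives the same grasp; the last joint's range is limited). The gripper opens to 85 mm and grips with 20 to 120 N. Pads are 22 mm wide; open, the fingers measure 114 mm over their backs; the gripper's body (76 mm by 85 mm) begins 54 mm behind the grasp point. The pads swing forward as they close: fully open they stand 13 mm farther back than shut.
Start: joints at [-1.282, 0.313, 0.046, 1.304, 0, 1.431], TCP at [0.239, -0.523, 0.231] pointing down, gripper open.
Joint ranges: [-2.76, 2.76], [-0.86, 1.69], [-1.03, 1.26], [-2.2, 2.34], [-1.47, 1.5], [-3.14, 3.14]. Speed limits (rad/s): [2.57, 2.57, 3.14, 3.14, 3.14, 3.14].

### API

Orientations are given as a unit quaternion [w, x, y, z].
In Python, from workcell import get_state, read_camera, calibration, hand_in gives the robot as it stands.
- The arm moves only by the tool drive_tool, never from a script. Its argument "deltas" is a list that holds one entry, the list of rows, each a list of 7 numbers: the closure in counts, from 0 (fully open) to 255 (shut), then the shift along the tool's x, y, z in m, then the turn, a rotation vector about the tool's x, y, z in degrees. A call has 1 to 12 rows; each row is the pose to reach, as a shift and turn from the pose commanded when the call began, along the tool's axes at that moment; what a row does not reach only later rows make up. A row lasts 1/8 s, in which the tool goes at most 62.5 mm and 10.7 degrees, less where a joint would pass 70% of its speed; a pose out of reach is approached as far as the arm can. A call with a gripper value outside its range is refused whole. The fingers move at their own pace and stop on an object; "newtons" is the grip in N (left out, the last holds). Time passes only in rows, so rows that repeat a pose let the fingers close. It gives the time, the measured TCP pose, the force, the opening and the grip force at its end, in the units of the state.
- get_state(): the state, without advancing time (a new reading comes with each control period).
- read_camera(name): name is "scene" or "top"; returns (picture, depth): 420x560x3 uint8, red, green, blue; 420x560 float32, m along the optical axis (not along the pixel's ray), 0 where there is no reading.
- calibration(name): a dict with "mtx" (3x3 intrinsics, pixels), "world_from_camera" (4x4, takes a point from camera to world coordinates). Camera axes: x right, y up, looking along -z (the intrinsics and any distortion apply to the point x, -y, -z); pixel columns grow to the right and rows downward; lengths in m; the calibration is good to about 2 mm. A picture is of the moment at which its call begins. calibration takes no time and is no camera call.
- hand_in(): hands the job in; it is judged then, once.
The state is a dict: "clock": time; "joint_pos": joint angles; "qvel": joint speeds; "tau": joint torques, N m; "tcp_pos": TCP position; "orientation": TCP orientation; "wrist_force": force on the tool from outside, world axes, zero at the start; "ft_torque": the same for the moment, N m; "finger_gap": finger opening in m; "grip_force": force on a finger pad.
Only numpy, scipy, OpenCV 4.12 (cv2) and the standard library are available. Lean on these libraries where they do the work, as an engineer would, in place of code of your own. Each camera call takes 0.05 s, during which the arm holds its last target. There are 200 camera calls.

## Working session

There is one attempt and no reset: what is moved stays moved. The work goes in short steps, Python scripts to look and compute and a tool call to move; the robot and the scene stay as the last step left them, time stands still between calls to the robot, and variables do not carry over. Pictures are saved under pics/ and viewed, at most 10 in all, crops included, and the job is handed in when it is done.

Besides the shell and the picture viewer there is one more tool, called after "Request:" as name(argument=value, ...), one argument or row to a line, values as JSON. drive_tool: Moves the arm, as the interface text tells. Its arguments: {"type":"object","properties":{"deltas":{"type":"array","items":{"type":"array","items":{"type":"array","items":{"type":"number"}}}},"newtons":{"type":"number"}},"required":["deltas"]}

```bash
mkdir -p pics; python3 - <<'E'
from workcell import *
import cv2,numpy as np
for n in("scene","top"):
    p,d=read_camera(n); np.savez(f"{n}0.npz",p=p,d=d); cv2.imwrite(f"pics/{n}0.png",p[:,:,::-1])
    c=calibration(n); print(n,np.round(c["mtx"],1).tolist(),np.round(c["world_from_camera"],3).tolist(),[k for k in c])
print(get_state())
E
```

```text
scene [[447.8, 0.0, 278.5], [0.0, 447.8, 211.6], [0.0, 0.0, 1.0]] [[0.858, 0.235, -0.456, 0.123], [-0.512, 0.346, -0.786, -0.847], [-0.027, 0.908, 0.417, 0.418], [0.0, 0.0, 0.0, 1.0]] ['mtx', 'world_from_camera']
top [[431.6, 0.0, 281.2], [0.0, 431.6, 215.1], [0.0, 0.0, 1.0]] [[-0.004, 0.998, -0.067, 0.442], [-1.0, -0.004, 0.011, -0.176], [0.01, 0.067, 0.998, 1.103], [0.0, 0.0, 0.0, 1.0]] ['mtx', 'world_from_camera']
{'clock': 0.1, 'joint_pos': array([-1.28162915e+00,  3.13930908e-01,  4.50635536e-02,  1.30359488e+00,
       -1.00228061e-05,  1.43121109e+00]), 'qvel': array([-0.00011096, -0.0014866 ,  0.00272563,  0.00054791,  0.00237084,
        0.00103357]), 'tau': array([ 2.67186610e-03, -4.81723809e+01,  2.99245334e+01,  1.26714617e-02,
       -1.47589353e-04,  1.87167223e-05]), 'tcp_pos': array([ 0.23891005, -0.52250318,  0.23048298]), 'orientation': array([-8.30252374e-04,  9.77108949e-01,  2.12737888e-01, -6.72368736e-05]), 'wrist_force': array([ 0.18021602, -0.65100196,  0.41318034]), 'ft_torque': array([ 0.00892418, -0.01009414, -0.05399495]), 'grip_force': 0.0, 'finger_gap': 0.08561526299165312}
```

View pics/scene0.png

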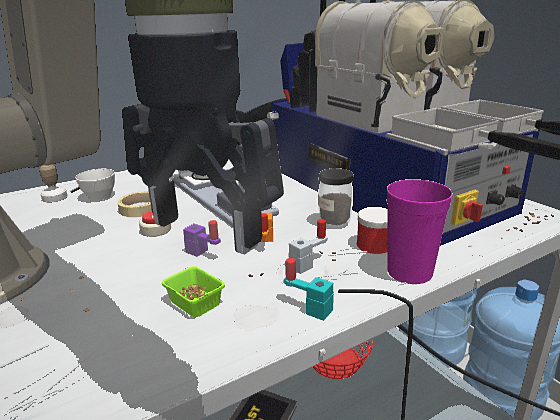

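View pics/top0.png

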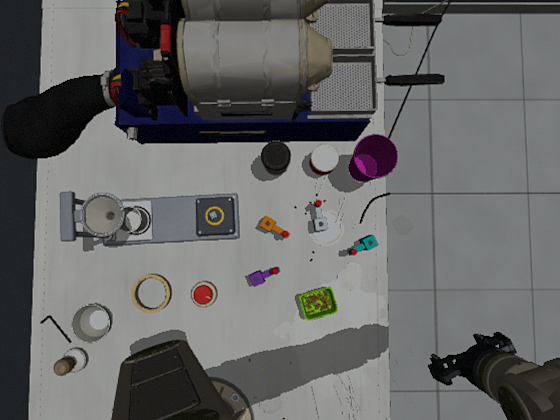

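Candidates (top image): orange crank (270,227), bare grey steel (319,224), teal (367,243), purple (262,277). The bare steel one at (319,224), scene (301,250), is meant, and the shaft is at about (214,215). Next, a close crop of both.

```bash
cat > h.py <<'E'
from workcell import *
import cv2,numpy as np
def ray(n,u,v):
    c=calibration(n);K=c["mtx"];T=c["world_from_camera"]
    d=T[:3,:3]@np.array([(u-K[0,2])/K[0,0],-(v-K[1,2])/K[1,1],-1.]);return T[:3,3],d
def onz(n,u,v,z):
    o,d=ray(n,u,v);return o+d*(z-o[2])/d[2]
def proj(n,P):
    c=calibration(n);K=c["mtx"];T=np.linalg.inv(c["world_from_camera"])
    q=T[:3,:3]@np.asarray(P,float)+T[:3,3];return K[0,2]+K[0,0]*q[0]/-q[2],K[1,2]-K[1,1]*q[1]/-q[2]
E
python3 - <<'E'
from h import *
t=np.load("top0.npz");p=t["p"];d=t["d"];s=np.load("scene0.npz")
a=p[197:242,297:342];b=p[193:238,192:237];
r=[cv2.resize(x,(395,395),interpolation=cv2.INTER_NEAREST)[:,:,::-1] for x in(a,b)]
cv2.imwrite("pics/c1.png",np.hstack(r))
T=calibration("top");
# heights by depth
for (u,v) in[(319,224),(320,227),(318,205),(214,215),(200,205),(225,228),(213,224),(330,240)]:
    o,dd=ray("top",u,v);print(u,v,np.round(o+dd*d[v,u],4))
E
```

```text
319 224 [ 0.4897 -0.2799  0.0504]
320 227 [ 0.4823 -0.2823  0.05  ]
318 205 [ 0.5338 -0.2753  0.0774]
214 215 [ 0.5104 -0.0286  0.0837]
200 205 [0.5377 0.0114 0.0451]
225 228 [ 0.481  -0.0501  0.0454]
213 224 [ 0.4908 -0.0211  0.0478]
330 240 [ 0.451  -0.3128 -0.0017]
```

View pics/c1.png

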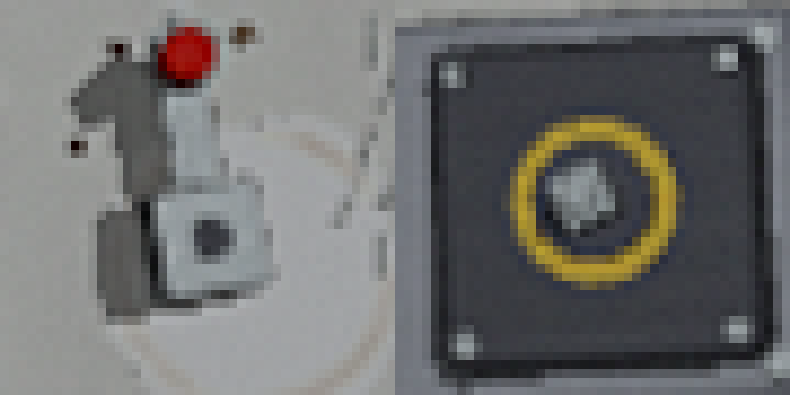

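The crop confirms the bare steel crank, with its hub at about (321,224) and knob at (318,203). The shaft is at about (213.4,215), its flats turned roughly 18° ccw from the world axes. I'll refine these now.

```bash
cat > meas.py <<'E'
from h import *
def big(m,f=1): 
    n,l,s,c=cv2.connectedComponentsWithStats(m.astype(np.uint8));i=1+np.argmax(s[1:,4]);return (l==i)
def rect(g,m,box,zt):
    u0,v0,u1,v1=box;k=8
    x=cv2.resize(g[v0:v1,u0:u1].astype(np.float32),None,fx=k,fy=k,interpolation=cv2.INTER_CUBIC)
    b=big(x>m).astype(np.uint8);cs,_=cv2.findContours(b,cv2.RETR_EXTERNAL,cv2.CHAIN_APPROX_NONE)
    c=max(cs,key=cv2.contourArea)[:,0].astype(float);uv=(c+.5)/k-.5+[u0,v0]
    W=np.array([onz("top",*q,zt)[:2] for q in uv]);r=cv2.minAreaRect((W*1000).astype(np.float32));return W,r
if __name__=="__main__":
    p=np.load("top0.npz")["p"];hsv=cv2.cvtColor(p,cv2.COLOR_RGB2HSV);g=p.min(2).astype(float)
    red=((hsv[...,0]<6)|(hsv[...,0]>174))&(hsv[...,1]>150);m=np.zeros_like(red);m[195:215,308:330]=red[195:215,308:330]
    v,u=np.nonzero(big(m));k=onz("top",u.mean(),v.mean(),.076);print("knob",k,len(u))
    hole=np.zeros_like(red);hole[218:230,314:328]=(g<120)[218:230,314:328]
    v,u=np.nonzero(big(hole));h=onz("top",u.mean(),v.mean(),.05);print("hole",h,len(u));d=k-h;print("d",np.hypot(*d[:2]),np.degrees(np.arctan2(d[1],d[0])))
    ring=(hsv[...,0]>15)&(hsv[...,0]<32)&(hsv[...,1]>120);m=np.zeros_like(red);m[200:232,198:232]=ring[200:232,198:232]
    v,u=np.nonzero(m)
    e=cv2.fitEllipse(cv2.convexHull(np.c_[u,v].astype(np.int32)));print("ring",onz("top",*e[0],.0535),e)
    for t in(110,125,140,155):
        W,r=rect(g,t,(207,208,220,222),.080);print("shaft",t,np.round(r[0],1),np.round(r[1],1),round(r[2],1))
    print(np.round(p[208:222,207:220].mean(2)).astype(int))
E
python3 meas.py
```

```text
knob [ 0.53866886 -0.2746823   0.076     ] 31
hole [ 0.49001428 -0.28404728  0.05      ] 21
d 0.0495476561867545 10.89498582561441
ring [ 0.51122654 -0.02491361  0.0535    ] ((214.28025817871094, 215.4968719482422), (18.635780334472656, 18.973962783813477), 17.84050941467285)
shaft 110 [511.6 -25. ] [13.5 13.2] 25.0
shaft 125 [513.  -23.1] [10.8 13.1] 85.2
shaft 140 [514.2 -24.6] [3.6 8.7] 63.8Traceback (most recent call last):
  File "meas.py", line 20, in <module>
    W,r=rect(g,t,(207,208,220,222),.080);print("shaft",t,np.round(r[0],1),np.round(r[1],1),round(r[2],1))
        ~~~~^^^^^^^^^^^^^^^^^^^^^^^^^^^^
  File "meas.py", line 7, in rect
    b=big(x>m).astype(np.uint8);cs,_=cv2.findContours(b,cv2.RETR_EXTERNAL,cv2.CHAIN_APPROX_NONE)
      ~~~^^^^^
  File "meas.py", line 3, in big
    n,l,s,c=cv2.connectedComponentsWithStats(m.astype(np.uint8));i=1+np.argmax(s[1:,4]);return (l==i)
                                                                     ~~~~~~~~~^^^^^^^^^
    return _wrapfunc(a, 'argmax', axis=axis, out=out, **kwds)
    return bound(*args, **kwds)
ValueError: attempt to get argmax of an empty sequence
```

```bash
cat > go.py <<'E'
import sys
from h import *
from scipy.spatial.transform import Rotation as R
# go.py x y z yaw_deg : shift/turn in tool axes to a tool-down pose with tool x at yaw
s=get_state();q=s["orientation"];Rc=R.from_quat(np.r_[q[1:],q[0]])
x,y,z,w=map(float,sys.argv[1:5]);w=np.radians(w)
Rt=R.from_matrix(np.array([[np.cos(w),np.sin(w),0],[np.sin(w),-np.cos(w),0],[0,0,-1]]))
print("t",round(s["clock"],2),"d",np.round(Rc.inv().apply(np.r_[x,y,z]-s["tcp_pos"]),4),"turn",np.round((Rc.inv()*Rt).as_rotvec(degrees=True),2),"yaw",np.degrees(np.arctan2(Rc.as_matrix()[1,0],Rc.as_matrix()[0,0])).round(2),"F",s["wrist_force"].round(1),"gap",round(s["finger_gap"],4),"q",s["joint_pos"].round(2))
E
python3 go.py .490 -.284 .12 10.9
```

```text
t 0.1 d [ 0.3275 -0.1123  0.1107] turn [-0.1  -0.   13.67] yaw 24.57 F [ 0.2 -0.7  0.4] gap 0.0856 q [-1.28  0.31  0.05  1.3  -0.    1.43]
```

Request:
drive_tool(
  deltas=[
    [[0, 0.054, -0.019, 0.018, 0, 0, 2.3], [0, 0.109, -0.037, 0.037, 0, 0, 4.6], [0, 0.164, -0.056, 0.055, 0, 0, 6.9], [0, 0.218, -0.075, 0.074, 0, 0, 9.1], [0, 0.273, -0.094, 0.092, 0, 0, 11.4], [0, 0.3275, -0.1123, 0.1107, 0, 0, 13.7], [0, 0.3275, -0.1123, 0.1107, 0, 0, 13.7], [0, 0.3275, -0.1123, 0.1107, 0, 0, 13.7], [0, 0.3275, -0.1123, 0.1107, 0, 0, 13.7]],
  ],
  newtons=40,
)

```text
clock: 1.23
tcp_pos: [0.4896, -0.2859, 0.1211]
orientation: [0.0, 0.996, 0.094, 0.0]
wrist_force: [0.2, -0.4, -0.6]
finger_gap: 0.0854
grip_force: 0.0
```

```bash
python3 go.py .490 -.284 .010 10.9
```

```text
t 1.23 d [ 0.0007 -0.0019  0.1111] turn [ 0.04 -0.01 -0.13] yaw 10.77 F [ 0.2 -0.4 -0.6] gap 0.0854 q [-0.67  0.35 -0.17  1.04 -0.    2.28]
```

Request:
drive_tool(
  deltas=[
    [[0, 0.0, -0.001, 0.04, 0, 0, 0], [0, 0.0, -0.001, 0.08, 0, 0, 0], [0, 0.0, -0.001, 0.1, 0, 0, 0], [0, 0.0, -0.001, 0.111, 0, 0, 0], [0, 0.0, -0.001, 0.111, 0, 0, 0], [255, 0.0, -0.001, 0.111, 0, 0, 0], [255, 0.0, -0.001, 0.111, 0, 0, 0], [255, 0.0, -0.001, 0.111, 0, 0, 0], [255, 0.0, -0.001, 0.111, 0, 0, 0], [255, 0.0, -0.001, 0.111, 0, 0, 0], [255, 0.0, -0.001, 0.111, 0, 0, 0], [255, 0.0, -0.001, 0.111, 0, 0, 0]],
  ],
  newtons=60,
)

```text
clock: 2.72
tcp_pos: [0.4905, -0.284, 0.0104]
orientation: [0.0, 0.995, 0.095, 0.0]
wrist_force: [-1.2, 1.0, 6.7]
finger_gap: 0.0296
grip_force: 59.8
```

```bash
python3 go.py .5115 -.025 .17 21
```

```text
t 2.73 d [ 0.0696 -0.2502 -0.1598] turn [  0.06  -0.05 -10.12] yaw 10.88 F [-1.2  1.   6.7] gap 0.0296 q [-0.67  0.46 -0.32  0.79  0.    2.29]
```

Request:
drive_tool(
  deltas=[
    [[255, 0, 0, -0.05, 0, 0, 0], [255, 0, 0, -0.1, 0, 0, 0], [255, 0.014, -0.05, -0.11, 0, 0, -2], [255, 0.028, -0.1, -0.11, 0, 0, -4], [255, 0.042, -0.15, -0.11, 0, 0, -6], [255, 0.056, -0.2, -0.11, 0, 0, -8], [255, 0.063, -0.225, -0.11, 0, 0, -10], [255, 0.0696, -0.2502, -0.11, 0, 0, -10.1], [255, 0.0696, -0.2502, -0.11, 0, 0, -10.1], [255, 0.0696, -0.2502, -0.11, 0, 0, -10.1]],
  ],
)

```text
clock: 3.98
tcp_pos: [0.511, -0.0252, 0.1193]
orientation: [0.0, 0.983, 0.182, -0.0]
wrist_force: [-0.4, 0.3, -2.2]
finger_gap: 0.0294
grip_force: 60.2
```

```bash
python3 go.py .5115 -.025 .12 21; python3 - <<'E'
from h import *
for n in("scene","top"):
    p,d=read_camera(n); np.savez(f"{n}1.npz",p=p,d=d)
u,v=map(int,proj("scene",(.511,-.025,.09)));print(u,v)
p=np.load("scene1.npz")["p"];a=p[max(0,v-50):v+50,u-60:u+60];cv2.imwrite("pics/s1.png",cv2.resize(a,None,fx=6,fy=6,interpolation=cv2.INTER_CUBIC)[:,:,::-1])
E
```

```text
t 3.98 d [ 0.0005  0.     -0.0007] turn [ 0.01  0.04 -0.02] yaw 20.98 F [-0.4  0.3 -2.2] gap 0.0294 q [-0.21  0.26 -0.32  1.   -0.    2.57]
241 175
```

View pics/s1.png

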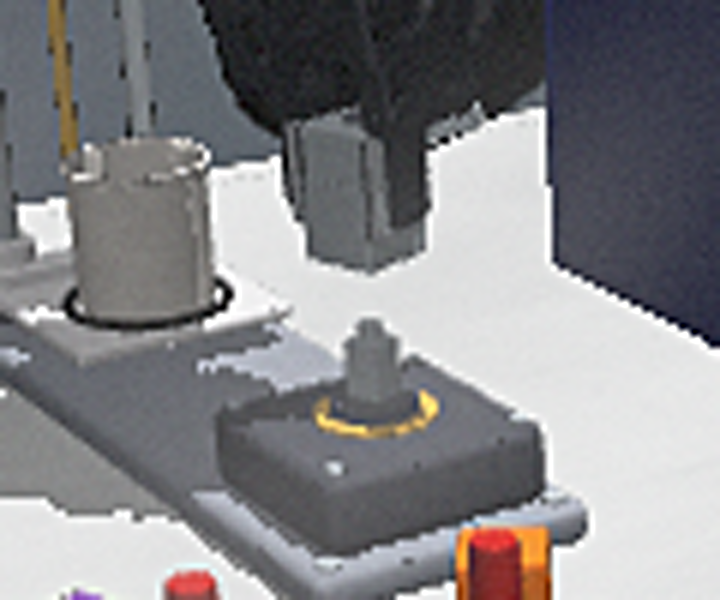

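The scene crop shows the held hub directly over the shaft. Hub bottom is centred at crop u≈366; the shaft axis (371 to 376, leaning with perspective) extrapolates to about 366. Both silhouettes are about 45° to the view, so their flats agree. Descending.

Request:
drive_tool(
  deltas=[
    [[255, 0.0005, 0, 0.015, 0, 0, 0], [255, 0.0005, 0, 0.026, 0, 0, 0], [255, 0.0005, 0, 0.03, 0, 0, 0], [255, 0.0005, 0, 0.033, 0, 0, 0], [255, 0.0005, 0, 0.036, 0, 0, 0], [255, 0.0005, 0, 0.038, 0, 0, 0], [255, 0.0005, 0, 0.038, 0, 0, 0]],
  ],
)

```text
clock: 4.95
tcp_pos: [0.5116, -0.024, 0.0815]
orientation: [-0.001, 0.983, 0.182, 0.0]
wrist_force: [-0.9, 5.5, -1.1]
finger_gap: 0.0295
grip_force: 60.2
```

Inside the square with no z force; a sideways 5.5 N in +y, so I shift about 1.3 mm that way and continue.

Request:
drive_tool(
  deltas=[
    [[255, 0.0005, -0.0013, 0.0, 0, 0, 0], [255, 0.0005, -0.0013, 0.004, 0, 0, 0], [255, 0.0005, -0.0013, 0.008, 0, 0, 0], [255, 0.0005, -0.0013, 0.012, 0, 0, 0], [255, 0.0005, -0.0013, 0.015, 0, 0, 0], [255, 0.0005, -0.0013, 0.0165, 0, 0, 0], [255, 0.0005, -0.0013, 0.0165, 0, 0, 0], [255, 0.0005, -0.0013, 0.0165, 0, 0, 0]],
  ],
)

```text
clock: 5.95
tcp_pos: [0.5116, -0.0235, 0.0653]
orientation: [0.0, 0.983, 0.182, -0.0]
wrist_force: [-3.0, -0.1, 2.7]
finger_gap: 0.0294
grip_force: 60.7
```

Request:
drive_tool(
  deltas=[
    [[255, 0.0, 0.0, 0.001, 0, 0, 0], [255, 0.0, 0.0, 0.002, 0, 0, 0], [255, 0.0, 0.0, 0.002, 0, 0, 0], [0, 0.0, 0.0, 0.0, 0, 0, 0], [0, 0.0, 0.0, 0.0, 0, 0, 0], [0, 0.0, 0.0, 0.0, 0, 0, 0], [0, 0.0, 0.0, 0.0, 0, 0, 0], [0, 0.0, 0.0, -0.04, 0, 0, 0], [0, 0.0, 0.0, -0.08, 0, 0, 0], [0, 0.0, 0.0, -0.08, 0, 0, 0]],
  ],
)

```text
clock: 7.2
tcp_pos: [0.5142, -0.0238, 0.1482]
orientation: [0.001, 0.983, 0.182, 0.003]
wrist_force: [1.0, 0.2, 0.5]
finger_gap: 0.0854
grip_force: 0.0
```

```bash
python3 - <<'E'
from h import *
for n in("scene","top"):
    p,d=read_camera(n); np.savez(f"{n}2.npz",p=p,d=d)
p=np.load("scene2.npz")["p"];a=p[120:220,180:300];cv2.imwrite("pics/s2.png",cv2.resize(a,None,fx=6,fy=6,interpolation=cv2.INTER_CUBIC)[:,:,::-1])
hsv=cv2.cvtColor(p,cv2.COLOR_RGB2HSV);red=((hsv[...,0]<6)|(hsv[...,0]>174))&(hsv[...,1]>150)
n,l,s,c=cv2.connectedComponentsWithStats(red[:,:].astype(np.uint8))
for i in range(1,n):
    if s[i,4]>15:print(s[i],c[i].round(1))
w=np.radians(21);k=np.array([.5115+.05*np.cos(w),-.0235+.05*np.sin(w),.0785+.035]);print("pred knob",k,proj("scene",k),proj("top",k+[0,0,.016]))
E
python3 go.py .558 -.0055 .15 21
```

```text
[284  89   6  13  36] [286.5  94.2]
[502 166   8   8  51] [506.  169.7]
[463 200  20  22 274] [472.7 210.3]
[142 210  24  14 243] [153.7 216.4]
[259 213   9  18 135] [263.4 221.8]
[209 221   8   3  20] [212.2 222. ]
[357 222  30  32 714] [371.8 239.4]
[286 258  10  22  96] [292.  268.1]
[ 313  338   60   41 1047] [342.5 363.4]
pred knob [ 0.55817902 -0.0055816   0.1135    ] (np.float64(255.98620995795378), np.float64(158.75000836557558)) (np.float64(201.00331484731447), np.float64(192.62044168735787))
t 7.3 d [ 0.0495 -0.0001 -0.0049] turn [ 0.03 -0.03 -0.03] yaw 20.97 F [-0.1  0.1  0.6] gap 0.0853 q [-0.2   0.24 -0.27  1.06 -0.    2.57]
```

View pics/s2.png

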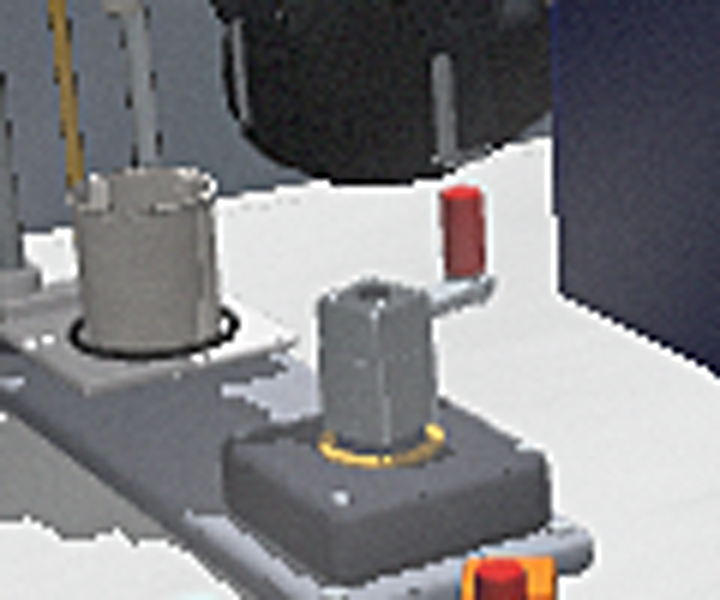

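The crank is seated: its hub rests on the collar, and the knob at full-image (257,159) matches the predicted (256,159). Next I straddle the knob and grip it gently.

Request:
drive_tool(
  deltas=[
    [[0, 0.03, 0, 0, 0, 0, 0], [0, 0.0495, 0, 0, 0, 0, 0], [0, 0.0495, 0, 0.02, 0, 0, 0], [0, 0.0495, 0, 0.04, 0, 0, 0], [0, 0.0495, 0, 0.046, 0, 0, 0], [255, 0.0495, 0, 0.046, 0, 0, 0], [255, 0.0495, 0, 0.046, 0, 0, 0], [255, 0.0495, 0, 0.046, 0, 0, 0], [255, 0.0495, 0, 0.046, 0, 0, 0], [255, 0.0495, 0, 0.046, 0, 0, 0], [255, 0.0495, 0, 0.046, 0, 0, 0], [255, 0.0495, 0, 0.046, 0, 0, 0]],
  ],
  newtons=20,
)

```text
clock: 8.8
tcp_pos: [0.5585, -0.0056, 0.0996]
orientation: [0.0, 0.983, 0.182, 0.001]
wrist_force: [1.5, 0.8, 3.5]
finger_gap: 0.0152
grip_force: 22.0
```

```bash
python3 go.py .558 -.0055 .099 21; python3 - <<'E'
import numpy as np
for a in range(15,361,15): print(a,np.round([.05*(np.cos(np.radians(a))-1),.05*np.sin(np.radians(a))],4))
E
```

```text
t 8.8 d [-0.0004 -0.0002  0.0006] turn [ 0.03 -0.07 -0.03] yaw 20.97 F [1.5 0.8 3.5] gap 0.0152 q [-0.15  0.35 -0.23  0.99  0.    2.62]
15 [-0.0017  0.0129]
30 [-0.0067  0.025 ]
45 [-0.0146  0.0354]
60 [-0.025   0.0433]
75 [-0.0371  0.0483]
90 [-0.05  0.05]
105 [-0.0629  0.0483]
120 [-0.075   0.0433]
135 [-0.0854  0.0354]
150 [-0.0933  0.025 ]
165 [-0.0983  0.0129]
180 [-0.1  0. ]
195 [-0.0983 -0.0129]
210 [-0.0933 -0.025 ]
225 [-0.0854 -0.0354]
240 [-0.075  -0.0433]
255 [-0.0629 -0.0483]
270 [-0.05 -0.05]
285 [-0.0371 -0.0483]
300 [-0.025  -0.0433]
315 [-0.0146 -0.0354]
330 [-0.0067 -0.025 ]
345 [-0.0017 -0.0129]
360 [ 0. -0.]
```

Request:
drive_tool(
  deltas=[
    [[255, -0.0017, 0.0129, 0, 0, 0, 0], [255, -0.0067, 0.025, 0, 0, 0, 0], [255, -0.0146, 0.0354, 0, 0, 0, 0], [255, -0.025, 0.0433, 0, 0, 0, 0], [255, -0.0371, 0.0483, 0, 0, 0, 0], [255, -0.05, 0.05, 0, 0, 0, 0]],
  ],
)

```text
clock: 9.55
tcp_pos: [0.5289, -0.0708, 0.099]
orientation: [-0.0, 0.983, 0.182, 0.0]
wrist_force: [1.5, 3.3, 0.8]
finger_gap: 0.0152
grip_force: 18.9
```

```bash
cat > look.py <<'E'
from h import *
import sys
tag=sys.argv[1]
for n in("scene","top"):
    p,d=read_camera(n); np.savez(f"{n}{tag}.npz",p=p,d=d)
s=get_state();print(s["clock"],s["tcp_pos"].round(4),s["wrist_force"].round(1),s["finger_gap"].round(4))
p=np.load(f"scene{tag}.npz")["p"];p0=np.load("scene2.npz")["p"]
# lift height: vertical shift of white cup patch vs. scene2 (template near u 190-218, v 145-185)
t=p0[146:180,190:220];r=cv2.matchTemplate(p[60:215,180:232],t,cv2.TM_CCOEFF_NORMED);_,m,_,l=cv2.minMaxLoc(r);print("cup shift",l[0]+180-190,l[1]+60-146,round(m,2))
p3=p;hsv=cv2.cvtColor(p3,cv2.COLOR_RGB2HSV);red=((hsv[...,0]<6)|(hsv[...,0]>174))&(hsv[...,1]>130)
n,l,st,c=cv2.connectedComponentsWithStats(red[120:205,180:300].astype(np.uint8))
for i in range(1,n):
    if st[i,4]>8:print("red",st[i,4],c[i]+[180,120])
E
python3 look.py 3
python3 -c "
from h import *
a=np.array(proj('scene',(.51,.15,.1)));b=np.array(proj('scene',(.51,.15,.18)));print('px for 80mm lift',b-a)"
```

```text
px for 80mm lift [ -3.1008769  -32.61003248]Traceback (most recent call last):
  File "look.py", line 6, in <module>
    s=get_state();print(s["clock"],s["tcp_pos"].round(4),s["wrist_force"].round(1),s["finger_gap"].round(4))
                                                                                   ^^^^^^^^^^^^^^^^^^^^^
AttributeError: 'float' object has no attribute 'round'
```

Request:
drive_tool(
  deltas=[
    [[255, -0.0129, -0.0017, 0, 0, 0, 0], [255, -0.025, -0.0067, 0, 0, 0, 0], [255, -0.0354, -0.0146, 0, 0, 0, 0], [255, -0.0433, -0.025, 0, 0, 0, 0], [255, -0.0483, -0.0371, 0, 0, 0, 0], [255, -0.05, -0.05, 0, 0, 0, 0], [255, -0.0483, -0.0629, 0, 0, 0, 0], [255, -0.0433, -0.075, 0, 0, 0, 0], [255, -0.0354, -0.0854, 0, 0, 0, 0], [255, -0.025, -0.0933, 0, 0, 0, 0], [255, -0.0129, -0.0983, 0, 0, 0, 0], [255, 0, -0.1, 0, 0, 0, 0]],
  ],
)

```text
clock: 11.15
tcp_pos: [0.481, 0.0314, 0.0972]
orientation: [-0.01, 0.983, 0.184, -0.009]
wrist_force: [-15.8, 26.0, 12.1]
finger_gap: -0.0001
grip_force: 19.2
```

```bash
sed -i 's/s\["finger_gap"\].round(4)/s["finger_gap"]/' look.py; python3 look.py 4; python3 -c "
from h import *
p=np.load('scene4.npz')['p'];cv2.imwrite('pics/s4.png',cv2.resize(p[70:220,170:320],None,fx=4,fy=4,interpolation=cv2.INTER_CUBIC)[:,:,::-1])"
```

```text
11.25 [0.4848 0.0321 0.0974] [-14.7  31.2  11.3] 0.0001338827872200885
cup shift 11 -33 0.33
red 90 [226.38888889 158.84444444]
```

View pics/s4.png

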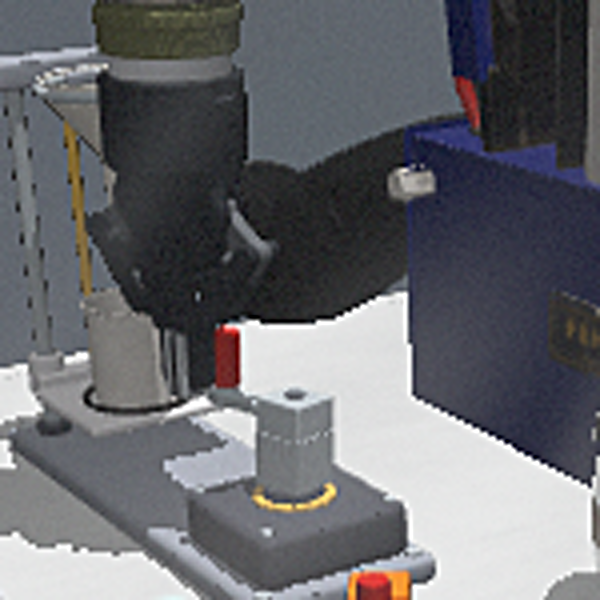

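The fingers slipped off: the knob rolled along the pads, which were held at a fixed orientation. They are now shut outside and ahead of the knob, at crop (228,355), full image (226,159). I'll back off upward and then push the knob from behind with the shut fingers.

```bash
cat > knob.py <<'E'
from h import *
C=np.array([.5115,-.0235])
def kangle(u,v):
    A=np.radians(np.arange(0,360,1.));E=[np.hypot(*(np.array(proj("scene",(*(C+.05*np.array([np.cos(a),np.sin(a)])),.1135)))-[u,v])) for a in A]
    i=np.argsort(E)[:3];return np.degrees(A[i]),np.array(E)[i].round(1)
if __name__=="__main__":
    import sys;print(kangle(float(sys.argv[1]),float(sys.argv[2])))
E
python3 knob.py 226.4 158.8; python3 go.py .4848 .0321 .15 21
```

```text
(array([101., 102., 100.]), array([1.1, 1.1, 1.1]))
t 11.25 d [-0.0003 -0.0012 -0.0525] turn [-1.25  0.4   0.34] yaw 21.35 F [-14.7  31.2  11.3] gap 0.0001 q [-0.11  0.24 -0.4   0.95  0.02  2.66]
```

Request:
drive_tool(
  deltas=[
    [[255, 0, -0.006, 0, 0, 0, 0], [255, 0, -0.006, -0.03, 0, 0, 0], [255, 0, -0.006, -0.05, 0, 0, 0], [255, 0, -0.006, -0.05, 0, 0, 0]],
  ],
)

```text
clock: 11.75
tcp_pos: [0.4912, 0.0284, 0.15]
orientation: [0.001, 0.983, 0.182, 0.001]
wrist_force: [-0.1, 1.1, -1.7]
finger_gap: -0.0002
grip_force: 0.0
```

```bash
python3 look.py 5;python3 go.py .45 -.0235 .15 21; python3 -c "
from h import *
p=np.load('scene5.npz')['p'];cv2.imwrite('pics/s5.png',cv2.resize(p[70:220,170:320],None,fx=4,fy=4,interpolation=cv2.INTER_CUBIC)[:,:,::-1])"
```

```text
11.85 [0.4903 0.0285 0.1483] [ 0.7  0.1 -0.2] 0.00010273050101016318
cup shift -1 -7 0.59
red 87 [223.75862069 160.56321839]
t 11.85 d [-0.0563  0.0342 -0.0016] turn [ 0.01  0.08 -0.04] yaw 20.96 F [ 0.7  0.1 -0.2] gap 0.0001 q [-0.11  0.2  -0.32  1.06 -0.    2.67]
```

View pics/s5.png

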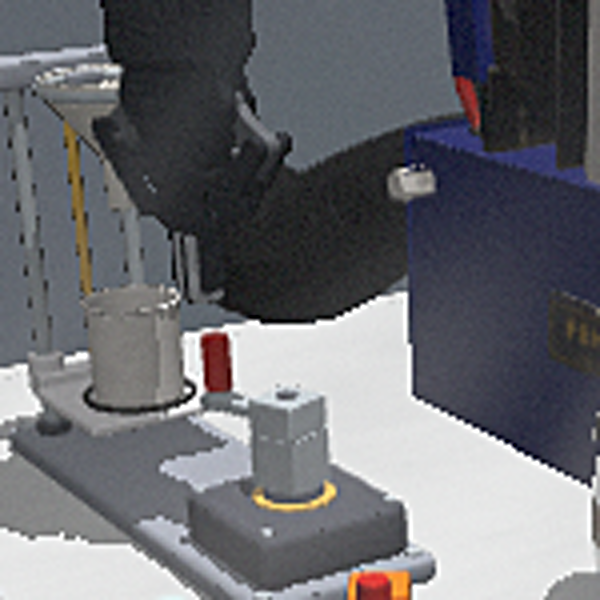

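The crank is still down on its collar and the lift has risen a little. The knob is at full image (224,160.6).

```bash
python3 knob.py 223.8 160.6; python3 - <<'E'
from h import *
t=np.load("scene5.npz");d=t["d"];hs=cv2.cvtColor(t["p"],cv2.COLOR_RGB2HSV);m=((hs[...,0]<6)|(hs[...,0]>174))&(hs[...,1]>130)
P=[]
for v in range(148,172):
  for u in range(215,232):
    if m[v,u] and d[v,u]>0:
      o,r=ray("scene",u,v);P.append(o+r*d[v,u])
P=np.array(P);print("knob",len(P),np.median(P,0).round(4),P.max(0).round(3),P.min(0).round(3))
Q=[]
for v in range(165,200):
  for u in range(230,256):
    if d[v,u]>0:
      o,r=ray("scene",u,v);w=o+r*d[v,u]
      if w[2]>.06: Q.append(w)
Q=np.array(Q);T=Q[Q[:,2]>Q[:,2].max()-.004];print("hub top",Q[:,2].max(),np.median(T,0).round(4),len(T))
E
```

```text
(array([111., 110., 112.]), array([0.2, 0.3, 0.4]))
knob 87 [0.4918 0.0193 0.1145] [0.5   0.025 0.13 ] [0.486 0.014 0.1  ]
hub top 0.10587286425605114 [ 0.5109 -0.0257  0.1044] 80
```

The knob sits at 111° as commanded, with knob z 0.1145 and hub top z 0.104, so the crank is still home. Now place the shut fingers 35° behind it.

Request:
drive_tool(
  deltas=[
    [[255, -0.0286, 0.0135, 0, 0, 0, 0], [255, -0.0286, 0.0135, 0, 0, 0, 0], [255, -0.0286, 0.0135, 0.025, 0, 0, 0], [255, -0.0286, 0.0135, 0.048, 0, 0, 0], [255, -0.0286, 0.0135, 0.048, 0, 0, 0]],
  ],
)

```text
clock: 12.48
tcp_pos: [0.4675, 0.0064, 0.0989]
orientation: [-0.001, 0.983, 0.182, -0.002]
wrist_force: [0.1, 0.1, -0.3]
finger_gap: -0.0001
grip_force: 0.0
```

```bash
cat > tab.py <<'E'
import sys
from h import *
R=.052;C=np.array([.5115,-.0235]);w=np.radians(21);B=np.array([[np.cos(w),np.sin(w)],[np.sin(w),-np.cos(w)]])
r=B@(get_state()["tcp_pos"][:2]-C);print("psi",np.degrees(np.arctan2(r[1],r[0]))%360,"R",np.hypot(*r),"z",get_state()["tcp_pos"][2])
p0=float(sys.argv[1]);f=lambda a:R*np.array([np.cos(np.radians(a)),np.sin(np.radians(a))])
print([[255,*(np.round(f(p0+15*k)-f(p0),4).tolist()),0,0,0,0] for k in range(1,13)])
E
python3 tab.py 235;python3 tab.py 55|tail -1
```

```text
psi 235.1842208862081 R 0.053205739736879115 z 0.09894332132416972
[[255, 0.012, -0.0063, 0, 0, 0, 0], [255, 0.0253, -0.0092, 0, 0, 0, 0], [255, 0.0389, -0.0086, 0, 0, 0, 0], [255, 0.0518, -0.0045, 0, 0, 0, 0], [255, 0.0633, 0.0028, 0, 0, 0, 0], [255, 0.0724, 0.0128, 0, 0, 0, 0], [255, 0.0787, 0.0248, 0, 0, 0, 0], [255, 0.0816, 0.0381, 0, 0, 0, 0], [255, 0.081, 0.0516, 0, 0, 0, 0], [255, 0.077, 0.0646, 0, 0, 0, 0], [255, 0.0697, 0.076, 0, 0, 0, 0], [255, 0.0597, 0.0852, 0, 0, 0, 0]]
[[255, -0.012, 0.0063, 0, 0, 0, 0], [255, -0.0253, 0.0092, 0, 0, 0, 0], [255, -0.0389, 0.0086, 0, 0, 0, 0], [255, -0.0518, 0.0045, 0, 0, 0, 0], [255, -0.0633, -0.0028, 0, 0, 0, 0], [255, -0.0724, -0.0128, 0, 0, 0, 0], [255, -0.0787, -0.0248, 0, 0, 0, 0], [255, -0.0816, -0.0381, 0, 0, 0, 0], [255, -0.081, -0.0516, 0, 0, 0, 0], [255, -0.077, -0.0646, 0, 0, 0, 0], [255, -0.0697, -0.076, 0, 0, 0, 0], [255, -0.0597, -0.0852, 0, 0, 0, 0]]
```

First push, 90° as a check.

Request:
drive_tool(
  deltas=[
    [[255, 0.012, -0.0063, 0, 0, 0, 0], [255, 0.0253, -0.0092, 0, 0, 0, 0], [255, 0.0389, -0.0086, 0, 0, 0, 0], [255, 0.0518, -0.0045, 0, 0, 0, 0], [255, 0.0633, 0.0028, 0, 0, 0, 0], [255, 0.0724, 0.0128, 0, 0, 0, 0]],
  ],
)

```text
clock: 13.22
tcp_pos: [0.5398, 0.019, 0.0998]
orientation: [0.0, 0.983, 0.182, -0.003]
wrist_force: [-9.4, -5.0, -2.9]
finger_gap: 0.0003
grip_force: 4.1
```

```bash
python3 look.py 6; python3 tab.py 325|head -1; python3 - <<'E'
from h import *
t=np.load("top6.npz");p=t["p"];hs=cv2.cvtColor(p,cv2.COLOR_RGB2HSV)
m=((hs[...,0]<6)|(hs[...,0]>174))&(hs[...,1]>130);n,l,s,c=cv2.connectedComponentsWithStats(m[170:260,170:250].astype(np.uint8))
for i in range(1,n): print(s[i,4],c[i]+[170,170])
E
```

```text
13.325 [0.5407 0.0185 0.0998] [-2.3 -0.7  0.4] -0.00012500203985488288
cup shift -1 -9 0.59
red 25 [254.04 154.88]
psi 325.8691071999694 R 0.051147348136015215 z 0.09981428272979861
1 [197. 188.]
1 [202. 196.]
1 [188. 212.]
```

Pushing works: the knob is ahead of the fingers, with small force. On with half-turns.

```bash
python3 tab.py 325|tail -1;python3 tab.py 145|tail -1
```

```text
[[255, 0.0063, 0.012, 0, 0, 0, 0], [255, 0.0092, 0.0253, 0, 0, 0, 0], [255, 0.0086, 0.0389, 0, 0, 0, 0], [255, 0.0045, 0.0518, 0, 0, 0, 0], [255, -0.0028, 0.0633, 0, 0, 0, 0], [255, -0.0128, 0.0724, 0, 0, 0, 0], [255, -0.0248, 0.0787, 0, 0, 0, 0], [255, -0.0381, 0.0816, 0, 0, 0, 0], [255, -0.0516, 0.081, 0, 0, 0, 0], [255, -0.0646, 0.077, 0, 0, 0, 0], [255, -0.076, 0.0697, 0, 0, 0, 0], [255, -0.0852, 0.0597, 0, 0, 0, 0]]
[[255, -0.0063, -0.012, 0, 0, 0, 0], [255, -0.0092, -0.0253, 0, 0, 0, 0], [255, -0.0086, -0.0389, 0, 0, 0, 0], [255, -0.0045, -0.0518, 0, 0, 0, 0], [255, 0.0028, -0.0633, 0, 0, 0, 0], [255, 0.0128, -0.0724, 0, 0, 0, 0], [255, 0.0248, -0.0787, 0, 0, 0, 0], [255, 0.0381, -0.0816, 0, 0, 0, 0], [255, 0.0516, -0.081, 0, 0, 0, 0], [255, 0.0646, -0.077, 0, 0, 0, 0], [255, 0.076, -0.0697, 0, 0, 0, 0], [255, 0.0852, -0.0597, 0, 0, 0, 0]]
```

Request:
drive_tool(
  deltas=[
    [[255, 0.0063, 0.012, 0, 0, 0, 0], [255, 0.0092, 0.0253, 0, 0, 0, 0], [255, 0.0086, 0.0389, 0, 0, 0, 0], [255, 0.0045, 0.0518, 0, 0, 0, 0], [255, -0.0028, 0.0633, 0, 0, 0, 0], [255, -0.0128, 0.0724, 0, 0, 0, 0], [255, -0.0248, 0.0787, 0, 0, 0, 0], [255, -0.0381, 0.0816, 0, 0, 0, 0], [255, -0.0516, 0.081, 0, 0, 0, 0], [255, -0.0646, 0.077, 0, 0, 0, 0], [255, -0.076, 0.0697, 0, 0, 0, 0], [255, -0.0852, 0.0597, 0, 0, 0, 0]],
  ],
)

```text
clock: 14.82
tcp_pos: [0.4822, -0.0663, 0.1012]
orientation: [0.001, 0.983, 0.182, -0.0]
wrist_force: [0.4, -0.3, -0.1]
finger_gap: 0.0003
grip_force: 0.6
```

```bash
python3 look.py 7; python3 tab.py 145|head -1
```

```text
14.925 [ 0.4811 -0.0655  0.101 ] [-0.5 -0.7 -0.2] -0.0001904004107893621
cup shift 3 4 0.35
red 71 [226.54929577 171.45070423]
psi 146.8407310145017 R 0.05183411925120335 z 0.10100195419785048
```

```bash
python3 knob.py 226.5 171.5; python3 -c "
from h import *
p=np.load('scene7.npz')['p'];cv2.imwrite('pics/s7.png',cv2.resize(p[70:220,170:320],None,fx=4,fy=4,interpolation=cv2.INTER_CUBIC)[:,:,::-1])"
```

```text
(array([208., 209., 207.]), array([0.5, 0.5, 0.6]))
```

View pics/s7.png

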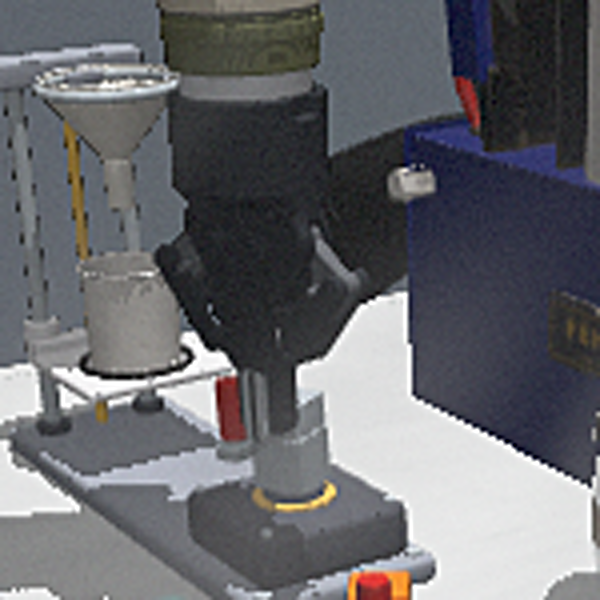

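The knob is at 208°, as predicted, and the lift has visibly risen. The cup rim at crop y≈258 is about 50 px below the funnel tip, so roughly one turn is left. Continuing.

Request:
drive_tool(
  deltas=[
    [[255, -0.0063, -0.012, 0, 0, 0, 0], [255, -0.0092, -0.0253, 0, 0, 0, 0], [255, -0.0086, -0.0389, 0, 0, 0, 0], [255, -0.0045, -0.0518, 0, 0, 0, 0], [255, 0.0028, -0.0633, 0, 0, 0, 0], [255, 0.0128, -0.0724, 0, 0, 0, 0], [255, 0.0248, -0.0787, 0, 0, 0, 0], [255, 0.0381, -0.0816, 0, 0, 0, 0], [255, 0.0516, -0.081, 0, 0, 0, 0], [255, 0.0646, -0.077, 0, 0, 0, 0], [255, 0.076, -0.0697, 0, 0, 0, 0], [255, 0.0852, -0.0597, 0, 0, 0, 0]],
  ],
)

```text
clock: 16.42
tcp_pos: [0.5398, 0.0189, 0.0997]
orientation: [0.0, 0.983, 0.182, -0.003]
wrist_force: [-8.4, -5.0, -3.9]
finger_gap: -0.0002
grip_force: 4.0
```

```bash
python3 look.py 8; python3 tab.py 325|head -1
```

```text
16.525 [0.5406 0.0183 0.0997] [-4.5 -1.8  0.5] -7.007100584802798e-05
cup shift -2 -21 0.37
red 15 [253.06666667 152.53333333]
psi 325.8399584946841 R 0.05098090672476698 z 0.09969980323501182
```

Request:
drive_tool(
  deltas=[
    [[255, 0.0063, 0.012, 0, 0, 0, 0], [255, 0.0092, 0.0253, 0, 0, 0, 0], [255, 0.0086, 0.0389, 0, 0, 0, 0], [255, 0.0045, 0.0518, 0, 0, 0, 0], [255, -0.0028, 0.0633, 0, 0, 0, 0], [255, -0.0128, 0.0724, 0, 0, 0, 0]],
  ],
)

```text
clock: 17.27
tcp_pos: [0.5556, -0.0533, 0.1013]
orientation: [0.0, 0.983, 0.182, 0.001]
wrist_force: [0.8, 1.1, -0.0]
finger_gap: -0.0
grip_force: 0.6
```

```bash
python3 look.py 9; python3 tab.py 55|head -1;  python3 - <<'E'
from h import *
# cup rim / lift top heights by depth: points near lift axis y .13-.2
for k in (2,7,9):
    t=np.load(f"scene{k}.npz");d=t["d"];v,u=np.mgrid[60:210,175:240];v=v.ravel();u=u.ravel()
    P=[]
    for a,b in zip(u,v):
        if d[b,a]>0:
            o,r=ray("scene",a,b);P.append(np.r_[o+r*d[b,a],b])
    P=np.array(P);m=(np.abs(P[:,0]-.51)<.06)&(P[:,1]>.10)&(P[:,1]<.24)&(P[:,2]>.05)
    h,e=np.histogram(P[m,2],bins=np.arange(.05,.30,.01));print(k,h)
E
```

```text
17.375 [ 0.5552 -0.054   0.1014] [-0.   0.3  0.8] 0.00013285552646742928
cup shift 0 4 0.31
red 17 [261.64705882 161.05882353]
psi 55.91367556374271 R 0.05329349538139355 z 0.10144703055415845Traceback (most recent call last):
  File "<stdin>", line 8, in <module>
  File "h.py", line 4, in ray
    c=calibration(n);K=c["mtx"];T=c["world_from_camera"]
ValueError: time passes only in moves, steps and waits
```

Request:
drive_tool(
  deltas=[
    [[255, -0.012, 0.0063, 0, 0, 0, 0], [255, -0.0253, 0.0092, 0, 0, 0, 0], [255, -0.0389, 0.0086, 0, 0, 0, 0], [255, -0.0389, 0.0086, 0, 0, 0, 0]],
  ],
)

```text
clock: 17.88
tcp_pos: [0.5208, -0.0747, 0.1012]
orientation: [0.0, 0.983, 0.182, -0.0]
wrist_force: [-0.6, -0.2, -0.2]
finger_gap: 0.0001
grip_force: 0.1
```

```bash
python3 look.py 10; python3 tab.py 100; python3 -c "
from h import *
p=np.load('scene10.npz')['p'];cv2.imwrite('pics/s10.png',cv2.resize(p[70:220,170:320],None,fx=4,fy=4,interpolation=cv2.INTER_CUBIC)[:,:,::-1])"
```

```text
17.975 [ 0.5218 -0.0744  0.1012] [ 0.3 -0.3 -0.7] -5.150573875967063e-05
cup shift -1 5 0.3
red 10 [244.6 165.5]
psi 99.53680078455109 R 0.05194852551786727 z 0.10121280406197479
[[255, -0.0129, -0.0041, 0, 0, 0, 0], [255, -0.0244, -0.0114, 0, 0, 0, 0], [255, -0.0336, -0.0214, 0, 0, 0, 0], [255, -0.0398, -0.0334, 0, 0, 0, 0], [255, -0.0428, -0.0467, 0, 0, 0, 0], [255, -0.0422, -0.0602, 0, 0, 0, 0], [255, -0.0381, -0.0732, 0, 0, 0, 0], [255, -0.0308, -0.0846, 0, 0, 0, 0], [255, -0.0208, -0.0938, 0, 0, 0, 0], [255, -0.0088, -0.1001, 0, 0, 0, 0], [255, 0.0045, -0.103, 0, 0, 0, 0], [255, 0.0181, -0.1024, 0, 0, 0, 0]]
```

View pics/s10.png

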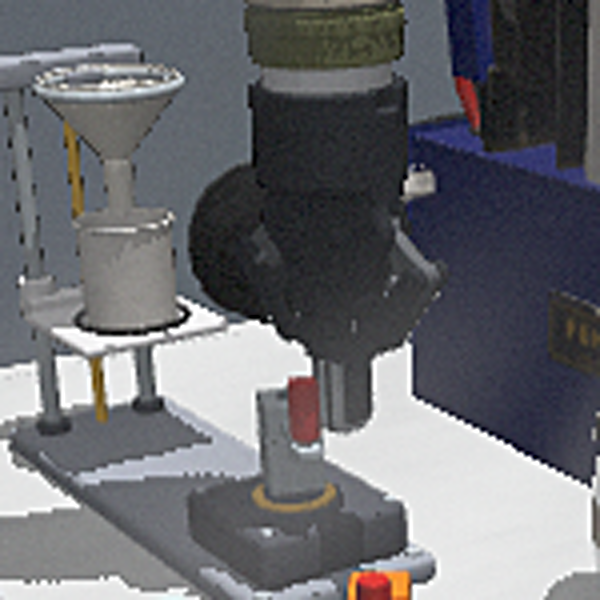

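The cup rim (crop y≈215) is just under the funnel tip (≈205), with about 66 mm of rise so far and at most ~160° left. I'll continue in small steps, watching the force.

Request:
drive_tool(
  deltas=[
    [[255, -0.0129, -0.0041, 0, 0, 0, 0], [255, -0.0244, -0.0114, 0, 0, 0, 0], [255, -0.0244, -0.0114, 0, 0, 0, 0]],
  ],
)

```text
clock: 18.35
tcp_pos: [0.4936, -0.072, 0.101]
orientation: [0.0, 0.983, 0.182, -0.001]
wrist_force: [-0.8, 0.2, -0.0]
finger_gap: -0.0
grip_force: 0.0
```

```bash
python3 look.py 11; python3 tab.py 130
```

```text
18.45 [ 0.4948 -0.0723  0.1011] [-0.3  0.7  0.6] 0.0002319928162076617
cup shift 0 4 0.31
red 46 [230.69565217 169.7826087 ]
psi 129.92846318669666 R 0.05159675056818546 z 0.10113207754591663
[[255, -0.0092, -0.01, 0, 0, 0, 0], [255, -0.0154, -0.022, 0, 0, 0, 0], [255, -0.0184, -0.0353, 0, 0, 0, 0], [255, -0.0178, -0.0489, 0, 0, 0, 0], [255, -0.0137, -0.0618, 0, 0, 0, 0], [255, -0.0064, -0.0733, 0, 0, 0, 0], [255, 0.0036, -0.0824, 0, 0, 0, 0], [255, 0.0156, -0.0887, 0, 0, 0, 0], [255, 0.0289, -0.0916, 0, 0, 0, 0], [255, 0.0425, -0.091, 0, 0, 0, 0], [255, 0.0554, -0.087, 0, 0, 0, 0], [255, 0.0668, -0.0797, 0, 0, 0, 0]]
```

Request:
drive_tool(
  deltas=[
    [[255, -0.0092, -0.01, 0, 0, 0, 0], [255, -0.0154, -0.022, 0, 0, 0, 0], [255, -0.0154, -0.022, 0, 0, 0, 0]],
  ],
)

```text
clock: 18.82
tcp_pos: [0.473, -0.0574, 0.1015]
orientation: [0.001, 0.983, 0.182, 0.0]
wrist_force: [1.2, -3.0, -0.3]
finger_gap: 0.0004
grip_force: 1.7
```

```bash
python3 look.py 12; python3 tab.py 160
```

```text
18.925 [ 0.4729 -0.0575  0.1014] [-0.7 -3.9  1.2] -0.00022724938504860227
cup shift 0 4 0.33
red 48 [221.77083333 171.        ]
psi 159.61610864539907 R 0.0514026321934635 z 0.10138179472060449
[[255, -0.0029, -0.0133, 0, 0, 0, 0], [255, -0.0023, -0.0268, 0, 0, 0, 0], [255, 0.0017, -0.0398, 0, 0, 0, 0], [255, 0.009, -0.0512, 0, 0, 0, 0], [255, 0.019, -0.0604, 0, 0, 0, 0], [255, 0.0311, -0.0666, 0, 0, 0, 0], [255, 0.0443, -0.0696, 0, 0, 0, 0], [255, 0.0579, -0.069, 0, 0, 0, 0], [255, 0.0708, -0.0649, 0, 0, 0, 0], [255, 0.0823, -0.0576, 0, 0, 0, 0], [255, 0.0915, -0.0476, 0, 0, 0, 0], [255, 0.0977, -0.0356, 0, 0, 0, 0]]
```

Request:
drive_tool(
  deltas=[
    [[255, -0.0029, -0.0133, 0, 0, 0, 0], [255, -0.0023, -0.0268, 0, 0, 0, 0], [255, -0.0023, -0.0268, 0, 0, 0, 0]],
  ],
)

```text
clock: 19.3
tcp_pos: [0.4695, -0.0429, 0.1036]
orientation: [0.012, 0.984, 0.179, 0.005]
wrist_force: [15.2, -35.8, -10.7]
finger_gap: -0.0004
grip_force: 18.4
```

```bash
python3 look.py 13; python3 tab.py 190
```

```text
19.4 [ 0.4694 -0.0431  0.1035] [ 13.7 -34.4  -9.3] -0.00016133067976671395
cup shift -4 4 0.3
red 38 [217.65789474 168.68421053]
psi 176.01142042744505 R 0.046404710497959314 z 0.1034650760647017
[[255, 0.0041, -0.0129, 0, 0, 0, 0], [255, 0.0114, -0.0244, 0, 0, 0, 0], [255, 0.0214, -0.0336, 0, 0, 0, 0], [255, 0.0334, -0.0398, 0, 0, 0, 0], [255, 0.0467, -0.0428, 0, 0, 0, 0], [255, 0.0602, -0.0422, 0, 0, 0, 0], [255, 0.0732, -0.0381, 0, 0, 0, 0], [255, 0.0846, -0.0308, 0, 0, 0, 0], [255, 0.0938, -0.0208, 0, 0, 0, 0], [255, 0.1001, -0.0088, 0, 0, 0, 0], [255, 0.103, 0.0045, 0, 0, 0, 0], [255, 0.1024, 0.0181, 0, 0, 0, 0]]
```

Firm stop: 37 N at the knob. Back off tangentially, rise, and check.

Request:
drive_tool(
  deltas=[
    [[255, 0.0, 0.013, 0, 0, 0, 0], [255, 0.002, 0.03, 0, 0, 0, 0], [255, 0.002, 0.034, 0, 0, 0, 0], [255, 0.002, 0.034, -0.04, 0, 0, 0], [255, 0.002, 0.034, -0.08, 0, 0, 0], [255, 0.0, 0.08, -0.11, 0, 0, 0], [255, 0.0, 0.12, -0.11, 0, 0, 0], [255, 0.0, 0.12, -0.11, 0, 0, 0]],
  ],
)

```text
clock: 20.4
tcp_pos: [0.5046, -0.1462, 0.2107]
orientation: [-0.0, 0.983, 0.181, -0.0]
wrist_force: [-1.0, 0.4, -0.2]
finger_gap: -0.0004
grip_force: 0.0
```

```bash
python3 look.py 14; python3 - <<'E'
from h import *
p=np.load('scene14.npz')['p'];cv2.imwrite('pics/s14.png',cv2.resize(p[70:220,170:320],None,fx=4,fy=4,interpolation=cv2.INTER_CUBIC)[:,:,::-1])
c=calibration("scene");K=c["mtx"];T=c["world_from_camera"]
d=np.load("scene14.npz")["d"];v,u=np.mgrid[150:205,205:260]
X=np.stack([(u-K[0,2])/K[0,0],-(v-K[1,2])/K[1,1],-np.ones(u.shape)],-1)@T[:3,:3].T*d[150:205,205:260,None]+T[:3,3]
m=(d[150:205,205:260]>0)&(np.hypot(X[...,0]-.5115,X[...,1]+.0235)<.02);Z=X[m];print("hub top z",np.percentile(Z[:,2],[90,95,99]).round(4),"xy",np.median(Z[Z[:,2]>.1],0).round(4))
E
```

```text
20.5 [ 0.5032 -0.1441  0.2102] [ 0.7 -0.3  0.1] -8.607796423291248e-05
cup shift 0 4 0.31
red 88 [224.81818182 170.20454545]
hub top z [0.1039 0.1045 0.1054] xy [ 0.5104 -0.0273  0.1041]
```

View pics/s14.png

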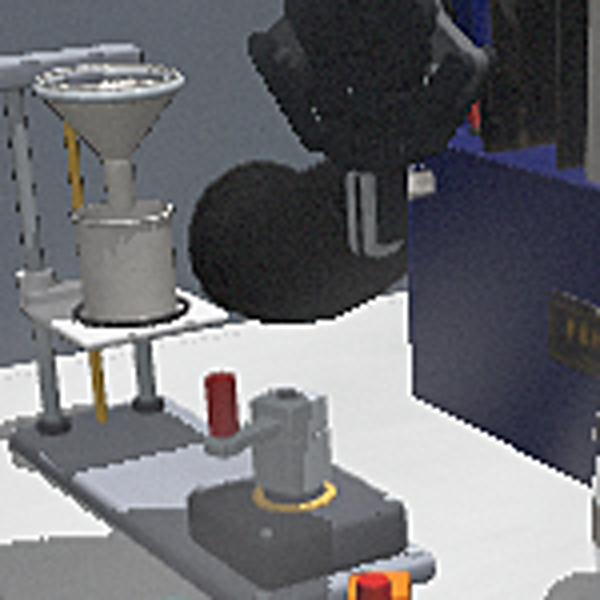

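The crank is upright and home (hub top z≈0.104), its knob at crop (220,403). The cup rim sits at the funnel tip, and this same sector passed at low force on the earlier turn, so the resistance is the real stop. The gripper is clear, so I'm handing in.

```bash
python3 -c "
from workcell import *
print(hand_in())"
```

```text
the job is handed in; nothing more can be done
None
```

I handed the job in at about 20 s with the crank seated on the shaft, the lift wound to a firm stop (37 N at the knob) with the cup at the funnel tip, and the gripper clear; the judge's verdict was not returned, and I did not re-check the bystanders' positions.

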